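Lever up a test stand and lock the bar under its catch

TASK

Take the pry bar off its rest, lay it over the fulcrum block and through the forked catch post, and slide its toe fully in under the steel lug of the heavy test stand. Then press the handle down until the front of the stand is raised and the sprung bolt has snapped shut over the bar, without driving the bar hard into the post's stop, and let go so that the bolt alone keeps the stand raised. Do not shove the stand or lift it by hand, and leave the other things on the desk alone.

Things in the scene. Friction and masses are not known exactly. Their poses are not given: they have to be found in the camera images.
- bar: Loose flat dark steel pry bar, 370 x 20 x 12 mm, 0.5 kg. Origin: centre of the underside; x along the bar to the toe end (x +185), z up. An upturned toe (12 mm round, across the bar) at x +177 stands 6 mm above the top face. Black handle sleeve, 24 wide, 16 thick (z -2 to +14), at x -185 to -115. Starts on its rest, toe towards world +y.
- bar_mid (a point): Centre of the pry bar, half-way up its 12 mm thickness. Same axes as bar.
- toe (a point): Top of the pry bar's upturned toe (bar x +177, z +18 mm).
- rest: Fixed grey plastic rest that holds the bar at the start: two blocks at x -80 and +90 mm, each 20 mm long in x, 20 mm high with 8 mm ears beside the bar. Origin: centre of the underside, x along the bar.
- fulcrum: Fixed steel fulcrum block. Origin: underside centre; x points to the test stand, z up. A rounded ridge across y has its top 30 mm above the desk at x = 0; two ears, 32 mm apart and 8 mm higher than the ridge, keep the bar on it.
- post: Fixed catch post on the fulcrum's -x side, 180 mm from it in line, same axes. Origin: underside centre. Carries a forked steel head 30 mm long in x: slot 25 mm wide about y = 0, flared to about 45 mm at its top, about 93 mm high. The post is damaged if the bar is pressed on it with more than 45 N.
- bolt (a joint): Sprung bolt of the post's head: 0 = fully out (shut), 10 mm into the slot from its -y side; 0.010 m = clear of the slot. Flat underside 14.5 mm above the pad, 2.5 mm above a bar lying on the pad; bevelled top up to about 38 mm above the pad. The bar going down pushes it aside (a few N), then it snaps over the bar.
- base: Heavy test stand (8 kg, give or take a quarter), loose on four rubber feet 34 mm high at x +-92, y +-65. Origin: centre of its footprint on the desk; x points away from the fulcrum. Grey slab 240 x 180 mm, 34 to 76 mm high; column and arm to 210 mm high at the rear. 5 to 14 N down on the bar's handle lifts its front; with the bar level the lug is about 14 mm up (10 to 17 when latched).
- lug (a point): Middle of the underside of the steel lug on the stand's front, 60 mm wide: stand x -133, 34 mm above the desk. It reaches from x -145 (edge) to -121, where a web below it stops the toe; the web starts 84 to 96 mm from the fulcrum's ridge. Same axes as base.
- calculator: Bystander: desk calculator 130 x 78 x 16 mm; origin under its centre.
- mouse: Bystander: black computer mouse 100 x 56 x 34 mm; origin under its centre.
- dish: Bystander: open white parts dish 120 x 90 x 30 mm; origin under its centre.
- pad (a point): Point on the post, 30 mm above the desk, y = 0: mean height of the stop pad, the floor of the head's slot. The head, with pad and bolt, is set up to 8 mm higher or lower each time; this is not reported: feel for it (a hard stop).
Mind the look-alikes: they are no part of the job. Leave any green or red look-alike of the rest alone.

How it is judged:
By the outcome, as a careful person would: the job done as asked, in the order asked, and still so for the second after the job is handed in, with the robot touching nothing.
It also fails if it takes over 72 s, if anything falls off the work surface, if the arm or the gripper's body presses on something with over 40 N, if the wrist force passes 120 N, or if a joint passes its speed limit or range.

ROBOT

A 7-joint arm with a two-finger parallel gripper is mounted at the origin on the work surface. World frame = base frame: x ahead of the robot, y to its left, z up, the work surface at z = 0. Lengths are in m, angles in rad, forces in N, time in s.
With the tool pointing down it reaches from about 0.35 to 0.9 m from the base axis. Payload 8.1 kg.
Tool frame: the origin (TCP) lies on the centre line of the jaws, within the pads' length; the fingertips stand 14 mm ahead of it and the grasp point (between the pads) lies 5 mm behind it (arm.tip_reach is the distance from the TCP to the fingertips, in m); z points along the fingers, y is the direction in which the jaws open and shut (so a half turn about z gives the same grasp; the last joint's range is limited). The gripper opens to 92 mm and grips with 3 to 60 N. Pads are 19 mm wide; open, the fingers measure 130 mm over their backs; the gripper's body (75 mm by 190 mm) begins 47 mm behind the grasp point.
Start: joints at [-1.296, 0.434, 0.025, 1.573, -0.012, 1.134, -0.075], TCP at [0.231, 0.581, 0.241] pointing down, gripper open.
Joint ranges: [-2.62, 2.62], [-0.44, 2.09], [-1.27, 1.32], [0.08, 2.57], [-1.32, 4.46], [0.12, 2], [-2.74, 2.74]. Speed limits (rad/s): [2.22, 2.22, 3.01, 3.01, 3.14, 3.14, 3.14].

INTERFACE

Orientations are given as a rotation vector (axis times angle).
In Python, from cell import sensors, vision, arm, nets gives the robot as it stands.
- The arm moves only by the shell command python3 -m handwheel 'ROWS' [FORCE]. ROWS is JSON, a list of rows, each an object of numbers: "tx", "ty", "tz": the shift along the tool's x, y, z in cm; "wx", "wy", "wz": the turn, a rotation vector about the tool's x, y, z in degrees; "claw": the opening, from 0 (shut) to 1 (fully open). A call has 1 to 12 rows; each row is the pose to reach, as a shift and turn from the pose commanded when the call began, along the tool's axes at that moment; what a row does not reach only later rows make up. A row lasts 1/12 s, in which the tool goes at most 41.7 mm and 7.16 degrees, less where a joint would pass 70% of its speed; a pose out of reach is approached as far as the arm can. A call with a gripper value outside its range is refused whole. The fingers move at their own pace and stop on an object; FORCE is the grip in N (left out, the last holds). Time passes only in rows, so rows that repeat a pose let the fingers close. It gives the time, the measured TCP pose, the force and the opening at its end, in the units of the state.
- sensors.observe(): the state, without advancing time (a new reading comes with each control period).
- vision.get_image(name): name is "scene" or "top" or "wrist"; returns (picture, depth): 420x560x3 uint8, blue, green, red; 420x560 float32, m along the optical axis (not along the pixel's ray), 0 where there is no reading.
- vision.camera_model(name): a dict with "K" (3x3 intrinsics, pixels), "xyz" and "attitude" of the camera in the world; the wrist camera has in their place "hand_eye" (4x4, takes a point from camera to tool coordinates, whose origin is the TCP and whose axes are the flange's). Camera axes: x right, y down, z forward; pixel columns grow to the right and rows downward; lengths in m; the calibration is good to about 2 mm. The wrist camera is an equidistant fisheye: a pixel r from the principal point sees the ray r / f radians off the axis. A picture is of the moment at which its call begins: read the wrist's pose just before it. camera_model takes no time and is no camera call.
- arm.sign_off(): hands the job in, once; it reports no verdict.
Trained networks look in the newest picture that a camera, given by its name, has taken for a name from the list of things; names that differ only in an ending like _2 or _b are one class to them, and where a whole thing is asked for, a point or a joint stands for the part that bears it (a point fixed in the world has none). Each returns a list of dicts, best first, with "score" (0 to 1); they miss things now and then, are a little off and sometimes report something else, mostly with a low value. They report only what shows in the picture. A call takes as long as a camera call. They do not tell look-alikes from the thing itself.
- nets.cut_out(label, camera): "region" (420x560 bool, what is visible of it) and "uv" ([column, row] in pixels, amid what is visible of it).
The state is a dict: "clock": time; "joints": joint angles; "dq": joint speeds; "joint_efforts": joint torques, N m; "position": TCP position; "ee_rot": TCP orientation; "force": force on the tool from outside, world axes, zero at the start; "ft_torque": the same for the moment, N m; "width": opening from 0.0 (shut) to 1.0 (fully open).
Only numpy, scipy, OpenCV 4.12 (cv2) and the standard library are available. Lean on these libraries where they do the work, as an engineer would, in place of code of your own. Each camera call takes 0.05 s, during which the arm holds its last target.

## Working session

There is one attempt and no reset: what is moved stays moved. The work goes in short steps, Python scripts to look and compute and a shell command to move; the robot and the scene stay as the last step left them, time stands still between calls to the robot, and variables do not carry over. Pictures are saved under pics/ and viewed, and the job is handed in when it is done.

```bash
ls; mkdir -p pics; python3 - <<'E'
from cell import sensors, vision, arm, nets
import cv2
s=sensors.observe();print(s)
for n in ("scene","top","wrist"):
    p,d=vision.get_image(n);cv2.imwrite(f"pics/a_{n}.png",p);print(n,vision.camera_model(n))
E
```

```text
pics
{'clock': 0.0, 'joints': array([-1.29560943,  0.43524211,  0.02493082,  1.57410198, -0.01160024,
        1.13401788, -0.07509467]), 'dq': array([-0.00103666, -0.00032299, -0.00049419,  0.00136643, -0.00146296,
        0.00085368, -0.00104096]), 'joint_efforts': array([-9.30748683e-04, -6.67861819e+01,  9.84530188e-01, -3.14470589e+01,
       -6.06875634e-02,  4.30289924e-02,  1.44686737e-04]), 'position': array([0.23038454, 0.58044812, 0.23993071]), 'ee_rot': array([-5.89910867e-01, -3.08552926e+00,  2.53661616e-03]), 'force': array([-0.30939701, -0.01374137, -0.16835097]), 'ft_torque': array([-0.01281869,  0.02446914, -0.01061504]), 'width': 1.0021541934843599}
scene {'K': array([[452.17420148,   0.        , 281.78627997],
       [  0.        , 452.17420148, 210.86663722],
       [  0.        ,   0.        ,   1.        ]]), 'xyz': array([ 0.92007618, -0.87047384,  0.94463042]), 'attitude': array([-2.31199353, -0.57462345,  0.21532921])}
top {'K': array([[440.50245701,   0.        , 277.49844545],
       [  0.        , 440.50245701, 205.30430533],
       [  0.        ,   0.        ,   1.        ]]), 'xyz': array([ 0.44908748, -0.10629425,  1.25380823]), 'attitude': array([-2.1635226 ,  2.21185879, -0.07701614])}
wrist {'K': array([[325.1922621 ,   0.        , 277.51264711],
       [  0.        , 325.1922621 , 208.58545398],
       [  0.        ,   0.        ,   1.        ]]), 'hand_eye': array([[ 3.39184088e-04, -9.55112092e-01, -2.96244455e-01,
         8.03701317e-02],
       [ 9.99999437e-01,  6.21769579e-04, -8.59681054e-04,
        -1.55940858e-04],
       [ 1.00528756e-03, -2.96243997e-01,  9.55111765e-01,
        -1.43441189e-01],
       [ 0.00000000e+00,  0.00000000e+00,  0.00000000e+00,
         1.00000000e+00]])}
```

View pics/a_top.png

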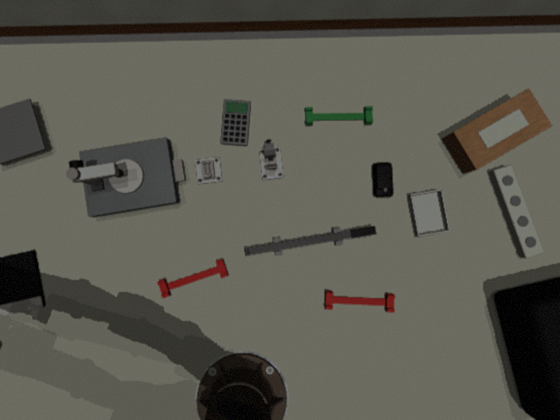

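View pics/a_scene.png

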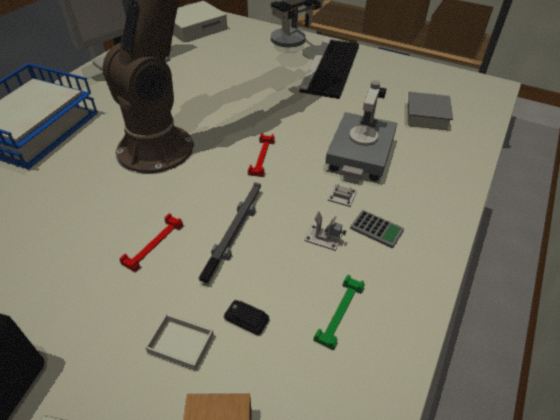

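View pics/a_wrist.png

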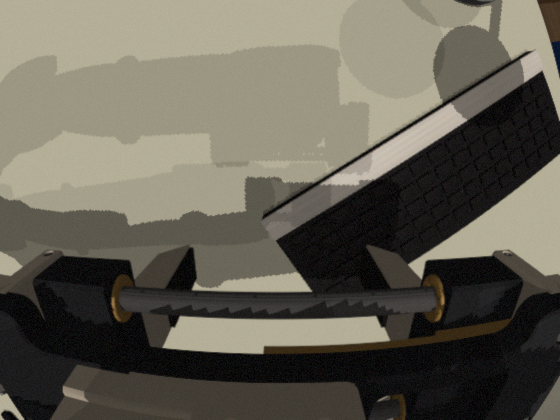

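The top view shows the bar at about (310,240) with its toe left, the fulcrum at (208,170), the post at (270,160) and the stand at (130,178). The red look-alikes are at (193,278) and (360,300), and the green one is at (340,116). The grey rest sits under the bar. Next I'll measure the poses.

```bash
cat > h.py <<'E'
import numpy as np, cv2
from scipy.spatial.transform import Rotation as R
from cell import sensors, vision, arm, nets
def cam(n):
    m=vision.camera_model(n); return m["K"],np.array(m["xyz"]),R.from_rotvec(m["attitude"]).as_matrix()
def cloud(n,d):
    K,t,Rm=cam(n); v,u=np.mgrid[0:420,0:560]
    P=np.stack([(u-K[0,2])/K[0,0]*d,(v-K[1,2])/K[1,1]*d,d],-1)
    W=P@Rm.T+t; W[d<=0]=np.nan; return W
def proj(n,p):
    K,t,Rm=cam(n); q=(np.asarray(p)-t)@Rm; return q[...,:2]/q[...,2:]*K[0,0]+K[:2,2]
def tcp(s=None):
    s=s or sensors.observe(); return np.array(s["position"]),R.from_rotvec(s["ee_rot"]).as_matrix()
def wrist_cloud(d,p,Rt):
    m=vision.camera_model("wrist");K=m["K"];H=m["hand_eye"]; v,u=np.mgrid[0:420,0:560]
    x=u-K[0,2];y=v-K[1,2];r=np.hypot(x,y)+1e-9;th=r/K[0,0]
    tt=np.tan(np.clip(th,0,1.4)); P=np.stack([x/r*tt*d,y/r*tt*d,d],-1)
    T=P@H[:3,:3].T+H[:3,3]; W=T@Rt.T+p; W[(d<=0)|(th>1.35)]=np.nan; return W
def wproj(P,p,Rt):
    m=vision.camera_model("wrist");K=m["K"];H=m["hand_eye"]
    T=(np.asarray(P)-p)@Rt; c=(T-H[:3,3])@H[:3,:3]; r=np.linalg.norm(c[...,:2],axis=-1,keepdims=True)
    th=np.arctan2(r,c[...,2:]); return c[...,:2]/r*th*K[0,0]+K[:2,2]
E
python3 - <<'E'
from h import *
p,d=vision.get_image("top"); W=cloud("top",d); np.save("top0.npy",W)
q,e=vision.get_image("scene"); W2=cloud("scene",e); np.save("sc0.npy",W2)
ft=W[60:100,60:400].reshape(-1,3);print("desk z",np.nanmedian(ft,0))
for l in ["bar","rest","fulcrum","post","base","calculator","mouse","dish"]:
    for n,WW in (("top",W),("scene",W2)):
        for r in nets.cut_out(l,n)[:2]:
            m=r["region"]; P=WW[m]; P=P[~np.isnan(P).any(1)]
            xy=P[:,:2].astype(np.float32)
            b=cv2.minAreaRect(xy)
            print(l,n,round(r["score"],2),np.round(r["uv"]),m.sum(),"med",np.round(np.median(P,0),3),"zmax",np.round(np.percentile(P[:,2],98),3),"rect",np.round(b[0],3),np.round(b[1],3),round(b[2],1))
cv2.imwrite("pics/b.png",cv2.resize(p[120:270,60:400],None,fx=2.3,fy=2.3,interpolation=cv2.INTER_CUBIC))
E
```

```text
desk z [9.04340065e-01 2.07611902e-02 3.48594386e-04]
bar top 0.59 [310. 241.] 984 med [ 0.433 -0.203  0.032] zmax 0.038 rect [ 0.433 -0.198] [0.024 0.366] 8.2
bar top 0.24 [235. 119.] 1243 med [0.774 0.006 0.015] zmax 0.021 rect [0.776 0.008] [0.082 0.132] 84.5
rest top 0.78 [339. 117.] 737 med [ 0.787 -0.292  0.008] zmax 0.03 rect [ 0.787 -0.29 ] [0.19  0.051] 89.7
rest top 0.76 [190. 277.] 646 med [0.333 0.137 0.009] zmax 0.03 rect [0.335 0.134] [0.049 0.198] 17.7
rest scene 0.96 [156. 246.] 727 med [ 0.261 -0.331  0.01 ] zmax 0.031 rect [ 0.26  -0.323] [0.208 0.057] 87.4
rest scene 0.93 [340. 315.] 1015 med [ 0.785 -0.299  0.01 ] zmax 0.031 rect [ 0.784 -0.291] [0.193 0.054] 88.4
fulcrum top 0.82 [207. 171.] 600 med [0.637 0.083 0.011] zmax 0.039 rect [0.639 0.086] [0.071 0.071] 5.7
fulcrum scene 0.94 [343. 192.] 374 med [0.64  0.072 0.016] zmax 0.04 rect [0.637 0.082] [0.066 0.071] 6.7
post top 0.63 [268. 162.] 723 med [ 0.658 -0.093  0.011] zmax 0.085 rect [ 0.664 -0.092] [0.106 0.061] 6.0
post scene 0.97 [328. 234.] 881 med [ 0.663 -0.102  0.018] zmax 0.086 rect [ 0.656 -0.067
[... 412 characters left out ...]
t [0.775 0.005] [0.077 0.131] 84.5
calculator top 0.34 [312. 243.] 1014 med [ 0.433 -0.203  0.032] zmax 0.038 rect [ 0.432 -0.196] [0.024 0.371] 8.3
calculator scene 0.87 [376. 231.] 1149 med [ 0.776 -0.002  0.017] zmax 0.022 rect [0.771 0.013] [0.099 0.136] 83.9
mouse top 0.68 [381. 180.] 692 med [ 0.599 -0.405  0.031] zmax 0.038 rect [ 0.602 -0.413] [0.103 0.065] 0.6
mouse scene 0.64 [244. 316.] 952 med [ 0.604 -0.418  0.033] zmax 0.038 rect [ 0.599 -0.412] [0.055 0.098] 88.4
dish top 0.57 [425. 213.] 1569 med [ 0.503 -0.537  0.005] zmax 0.031 rect [ 0.505 -0.539] [0.129 0.106] 8.9
dish scene 0.65 [178. 342.] 2389 med [ 0.498 -0.533  0.007] zmax 0.033 rect [ 0.494 -0.535] [0.135 0.091] 7.8
```

View pics/b.png

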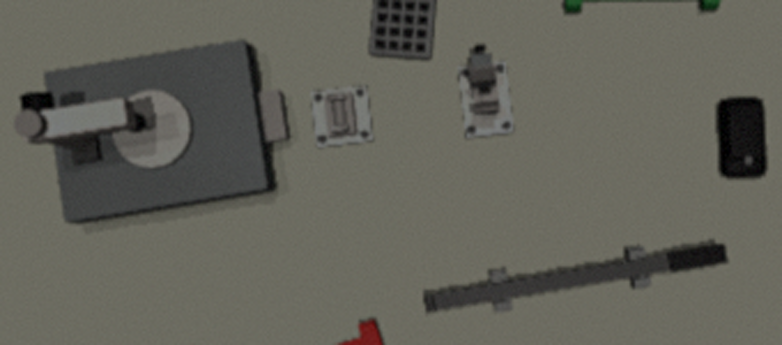

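```bash
cat >> h.py <<'E'
def frame(yaw,pitch=0):
    """tool pointing down, tool x horizontally at world yaw(deg); pitch>0: tool x dips down by pitch deg"""
    y=np.radians(yaw); x=np.array([np.cos(y),np.sin(y),0]); z=np.array([0,0,-1.]); M=np.stack([x,np.cross(z,x),z],1)
    return M@R.from_rotvec([0,-np.radians(pitch),0]).as_matrix()
def plan(pt,Rt,s=None):
    p,Rc=tcp(s); d=Rc.T@(np.asarray(pt)-p)*100; w=np.degrees(R.from_matrix(Rc.T@Rt).as_rotvec())
    print("tx ty tz",np.round(d,2),"wx wy wz",np.round(w,2),"dist mm",round(np.linalg.norm(d)*10),"clock",round(sensors.observe()["clock"],2))
E
python3 - <<'E'
from h import *
F=frame(97,10);print(F[:,0])
plan([0.55,-0.05,0.27],frame(97))
E
```

```text
[-0.12001787  0.97746715 -0.17364818]
tx ty tz [-52.97 -46.85  -2.93] wx wy wz [ 0.   -0.   61.35] dist mm 708 clock 1.05
```

```bash
python3 -m handwheel '[{"tx":-26,"ty":-23.4,"tz":-2.9,"wz":30},{"tx":-53,"ty":-46.8,"tz":-2.9,"wz":61},{"tx":-53,"ty":-46.8,"tz":-2.9,"wz":61},{"tx":-53,"ty":-46.8,"tz":-2.9,"wz":61},{"tx":-53,"ty":-46.8,"tz":-2.9,"wz":61},{"tx":-53,"ty":-46.8,"tz":-2.9,"wz":61},{"tx":-53,"ty":-46.8,"tz":-2.9,"wz":61},{"tx":-53,"ty":-46.8,"tz":-2.9,"wz":61},{"tx":-53,"ty":-46.8,"tz":-2.9,"wz":61},{"tx":-53,"ty":-46.8,"tz":-2.9,"wz":61},{"tx":-53,"ty":-46.8,"tz":-2.9,"wz":61},{"tx":-53,"ty":-46.8,"tz":-2.9,"wz":61}]'
python3 - <<'E'
from h import *
plan([0.55,-0.05,0.27],frame(97))
E
```

```text
tx ty tz [-52.97 -46.85  -2.93] wx wy wz [ 0.   -0.   61.35] dist mm 708 clock 1.05invalid input
```

```bash
python3 -m handwheel --help; python3 -m handwheel '[{"tx":-26,"ty":-23.4,"tz":-2.9,"wx":0,"wy":0,"wz":30,"claw":1}]'
```

```text
clock: 1.13
position: [0.2435, 0.549, 0.243]
ee_rot: [-0.764, -3.043, -0.003]
force: [-1.2, 0.2, 0.2]
width: 1.003invalid input: not JSON, or not a number
```

```bash
python3 - <<'E'
from h import *
plan([0.55,-0.05,0.27],frame(97))
E
python3 -m handwheel '[{"tx":-46.5,"ty":-49,"tz":-2.9,"wx":0,"wy":0,"wz":54,"claw":1},{"tx":-46.5,"ty":-49,"tz":-2.9,"wx":0,"wy":0,"wz":54,"claw":1},{"tx":-46.5,"ty":-49,"tz":-2.9,"wx":0,"wy":0,"wz":54,"claw":1},{"tx":-46.5,"ty":-49,"tz":-2.9,"wx":0,"wy":0,"wz":54,"claw":1},{"tx":-46.5,"ty":-49,"tz":-2.9,"wx":0,"wy":0,"wz":54,"claw":1},{"tx":-46.5,"ty":-49,"tz":-2.9,"wx":0,"wy":0,"wz":54,"claw":1},{"tx":-46.5,"ty":-49,"tz":-2.9,"wx":0,"wy":0,"wz":54,"claw":1},{"tx":-46.5,"ty":-49,"tz":-2.9,"wx":0,"wy":0,"wz":54,"claw":1},{"tx":-46.5,"ty":-49,"tz":-2.9,"wx":0,"wy":0,"wz":54,"claw":1},{"tx":-46.5,"ty":-49,"tz":-2.9,"wx":0,"wy":0,"wz":54,"claw":1}]'
python3 - <<'E'
from h import *
plan([0.55,-0.05,0.27],frame(97))
E
```

```text
tx ty tz [-55.3  -38.31  -2.96] wx wy wz [-0.08 -0.24 54.81] dist mm 673 clock 1.13
clock: 1.97
position: [0.3546, 0.1391, 0.2624]
ee_rot: [-2.078, -2.356, -0.002]
force: [1.5, -0.7, -0.2]
width: 1.002
tx ty tz [-21.21  17.03  -0.77] wx wy wz [ 0.04 -0.06  0.18] dist mm 272 clock 1.97
```

```bash
python3 -m handwheel '[{"tx":-21.2,"ty":17,"tz":-0.8,"wx":0,"wy":0,"wz":0,"claw":1},{"tx":-21.2,"ty":17,"tz":-0.8,"wx":0,"wy":0,"wz":0,"claw":1},{"tx":-21.2,"ty":17,"tz":-0.8,"wx":0,"wy":0,"wz":0,"claw":1},{"tx":-21.2,"ty":17,"tz":-0.8,"wx":0,"wy":0,"wz":0,"claw":1},{"tx":-21.2,"ty":17,"tz":-0.8,"wx":0,"wy":0,"wz":0,"claw":1},{"tx":-21.2,"ty":17,"tz":-0.8,"wx":0,"wy":0,"wz":0,"claw":1},{"tx":-21.2,"ty":17,"tz":-0.8,"wx":0,"wy":0,"wz":0,"claw":1},{"tx":-21.2,"ty":17,"tz":-0.8,"wx":0,"wy":0,"wz":0,"claw":1},{"tx":-21.2,"ty":17,"tz":-0.8,"wx":0,"wy":0,"wz":0,"claw":1}]'
python3 - <<'E'
from h import *
p,Rt=tcp();print(p,Rt[:,0])
q,d=vision.get_image("wrist");W=wrist_cloud(d,p,Rt);np.save("w1.npy",W);cv2.imwrite("pics/w1.png",q)
print(np.nanmedian(W[60:80,300:330].reshape(-1,3),0))
E
```

```text
clock: 2.72
position: [0.5501, -0.0493, 0.2697]
ee_rot: [2.081, 2.354, -0.002]
force: [0.0, 0.4, -0.5]
width: 0.996
[ 0.55005681 -0.04928093  0.26972337] [-1.22607292e-01  9.92454901e-01 -8.49063919e-04]
[ 5.79098358e-01  8.84455452e-02 -5.69449406e-04]
```

View pics/w1.png

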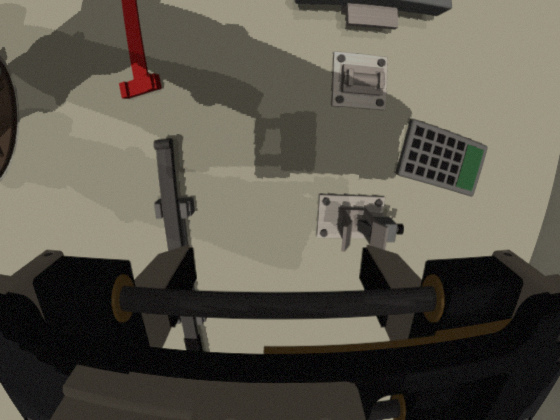

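Wrist view: lug (372,15), fulcrum (360,80), post (360,222), bar toe end (165,143). I'll fit poses from the depth.

```bash
python3 - <<'E'
from h import *
W=np.load("w1.npy");W=np.where(W[...,2:]>-9,W,np.nan);T=np.load("top0.npy")
def rect(P,t):
    P=P[~np.isnan(P).any(1)]; b=cv2.minAreaRect(P[:,:2].astype(np.float32)); print(t,len(P),np.round(b[0],4),np.round(b[1],4),round(b[2],2),"zmed",np.round(np.median(P[:,2]),4),np.round(np.percentile(P[:,2],[2,98]),4))
def sel(A,x0,x1,y0,y1,z0,z1):
    P=A.reshape(-1,3); return P[(P[:,0]>x0)&(P[:,0]<x1)&(P[:,1]>y0)&(P[:,1]<y1)&(P[:,2]>z0)&(P[:,2]<z1)]
for nm,A in(("wrist",W),("top",T)):
    rect(sel(A,.58,.70,.03,.135,.0035,.02),nm+" fulc plate")
    rect(sel(A,.58,.70,.03,.135,.023,.06),nm+" fulc ridge+ears")
    rect(sel(A,.58,.70,.03,.135,.033,.06),nm+" fulc ears")
    rect(sel(A,.56,.76,-.15,-.045,.0035,.02),nm+" post plate")
    rect(sel(A,.56,.76,-.15,-.045,.06,.12),nm+" post head")
    rect(sel(A,.54,.72,.14,.1955,.03,.065),nm+" lug")
    rect(sel(A,.4,.8,.18,.45,.068,.082),nm+" slab")
    rect(sel(A,.38,.50,-.42,.0,.027,.036),nm+" bar")
    rect(sel(A,.38,.50,-.42,.0,.034,.05),nm+" toe/ears")
E
python3 - <<'E'
import cv2
a=cv2.imread("pics/w1.png");cv2.imwrite("pics/w1c.png",cv2.resize(a[0:260,290:450],None,fx=2.3*1.0,fy=2.3,interpolation=cv2.INTER_CUBIC))
E
```

```text
wrist fulc plate 1788 [0.637  0.0837] [0.0714 0.0707] 5.57 zmed 0.0075 [0.0056 0.0131]
wrist fulc ridge+ears 924 [0.637  0.0835] [0.0505 0.0343] 5.26 zmed 0.027 [0.0231 0.0381]
wrist fulc ears 193 [0.6369 0.0835] [0.0444 0.0198] 5.48 zmed 0.0372 [0.0336 0.039 ]
wrist post plate 1713 [ 0.6543 -0.0953] [0.0897 0.0615] 5.79 zmed 0.0076 [0.0054 0.0167]
wrist post head 835 [ 0.6635 -0.0941] [0.0717 0.0305] 6.72 zmed 0.0728 [0.0611 0.0849]
wrist lug 1972 [0.6333 0.1607] [0.1779 0.0276] 7.94 zmed 0.0455 [0.0357 0.0629]
wrist slab 272 [0.6948 0.1834] [0.0539 0.0114] 18.19 zmed 0.0746 [0.0685 0.0765]
wrist bar 2272 [ 0.4273 -0.1781] [0.045  0.3261] 8.13 zmed 0.0316 [0.0273 0.0346]
wrist toe/ears 207 [ 0.4273 -0.1755] [0.0215 0.321 ] 8.47 zmed 0.0359 [0.0341 0.0388]
top fulc plate 456 [0.6403 0.0832] [0.1176 0.1039] 1.27 zmed 0.0077 [0.0037 0.0153]
top fulc ridge+ears 179 [0.6388 0.0854] [0.0505 0.0338] 4.77 zmed 0.0271 [0.0232 0.0415]
top fulc ears 39 [0.6386 0.085 ] [0.0441 0.0186] 6.09 zmed 0.0385 [0.0337 0.0427]
top post plate 591 [ 0.6593 -0.0972] [0.1034 0.1968] 88.95 zmed 0.0076 [0.0036 0.0164]
top post head 171 [ 0.6715 -0.0921] [0.0837 0.0297] 5.49 zmed 0.0728 [0.0616 0.0872]
top lug 353 [0.6282 0.1685] [0.0453 0.1773] 87.82 zmed 0.0469 [0.0368 0.064 ]
top slab 4213 [0.6166 0.2939] [0.1814 0.2416] 8.09 zmed 0.0761 [0.0713 0.0806]
top bar 963 [ 0.4322 -0.1975] [0.0435 0.3675] 8.32 zmed 0.032 [0.0275 0.0357]
top toe/ears 274 [ 0.4313 -0.1969] [0.0233 0.366 ] 8.64 zmed 0.0352 [0.0341 0.0395]
```

View pics/w1c.png

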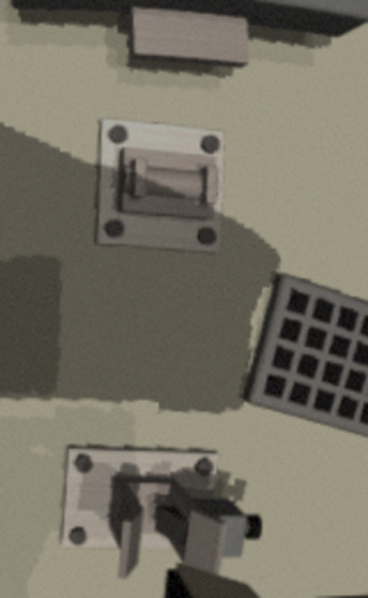

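```bash
python3 - <<'E'
from h import *
plan([0.429,-0.189,0.12],frame(98.2))
E
```

```text
tx ty tz [-12.5  -13.68  14.98] wx wy wz [-0.05 -0.01 -1.05] dist mm 238 clock 2.77
```

```bash
python3 -m handwheel '[{"tx":-12.5,"ty":-13.7,"tz":15,"wx":0,"wy":0,"wz":-1.05,"claw":1},{"tx":-12.5,"ty":-13.7,"tz":15,"wx":0,"wy":0,"wz":-1.05,"claw":1},{"tx":-12.5,"ty":-13.7,"tz":15,"wx":0,"wy":0,"wz":-1.05,"claw":1},{"tx":-12.5,"ty":-13.7,"tz":15,"wx":0,"wy":0,"wz":-1.05,"claw":1},{"tx":-12.5,"ty":-13.7,"tz":15,"wx":0,"wy":0,"wz":-1.05,"claw":1},{"tx":-12.5,"ty":-13.7,"tz":15,"wx":0,"wy":0,"wz":-1.05,"claw":1},{"tx":-12.5,"ty":-13.7,"tz":15,"wx":0,"wy":0,"wz":-1.05,"claw":1},{"tx":-12.5,"ty":-13.7,"tz":15,"wx":0,"wy":0,"wz":-1.05,"claw":1}]'
python3 - <<'E'
from h import *
p,Rt=tcp();print(p,Rt[:,0])
q,d=vision.get_image("wrist");W=wrist_cloud(d,p,Rt);np.save("w2.npy",W);cv2.imwrite("pics/w2.png",q)
P=W.reshape(-1,3);P=P[(P[:,0]>.38)&(P[:,0]<.5)&(P[:,2]>.027)&(P[:,2]<.036)&(P[:,1]<.02)&(P[:,1]>-.17)]
b=cv2.minAreaRect(P[:,:2].astype(np.float32));print(b,P[:,1].max())
P=W.reshape(-1,3);P=P[(P[:,0]>.38)&(P[:,0]<.5)&(P[:,2]>.034)&(P[:,2]<.05)&(P[:,1]<.02)&(P[:,1]>-.05)]
print("toe",P.mean(0),P.max(0),P.min(0),len(P))
P=W.reshape(-1,3);P=P[(P[:,0]>.38)&(P[:,0]<.5)&(P[:,2]>.028)&(P[:,2]<.036)&(P[:,1]<-.05)&(P[:,1]>-.09)]
print("body",P.mean(0),P.max(0),P.min(0),len(P))
P=W.reshape(-1,3);P=P[(P[:,0]>.38)&(P[:,0]<.5)&(P[:,2]>.028)&(P[:,2]<.036)&(P[:,1]<-.14)&(P[:,1]>-.18)]
print("body",P.mean(0),P.max(0),P.min(0),len(P))
E
```

```text
clock: 3.43
position: [0.4278, -0.1884, 0.1196]
ee_rot: [-2.056, -2.372, 0.0]
force: [0.0, 0.8, 0.6]
width: 0.997
[ 0.42779137 -0.18839001  0.11961907] [-0.14201572  0.98986279  0.00178884]
((0.41581296920776367, -0.09943300485610962), (0.04415307939052582, 0.14541512727737427), 9.646507263183594) -0.02686912819898918
toe [ 0.40552062 -0.02866637  0.034325  ] [ 0.41454863 -0.02722257  0.03487408] [ 0.39592749 -0.03056335  0.0340266 ] 17
body [ 0.41158339 -0.07023445  0.03139839] [ 0.42434392 -0.05002579  0.0342463 ] [ 0.39877897 -0.08999768  0.02884048] 1569
body [ 0.42461334 -0.159592    0.03142756] [ 0.43722111 -0.14002981  0.03359017] [ 0.41225902 -0.17999062  0.02935669] 1471
```

View pics/w2.png

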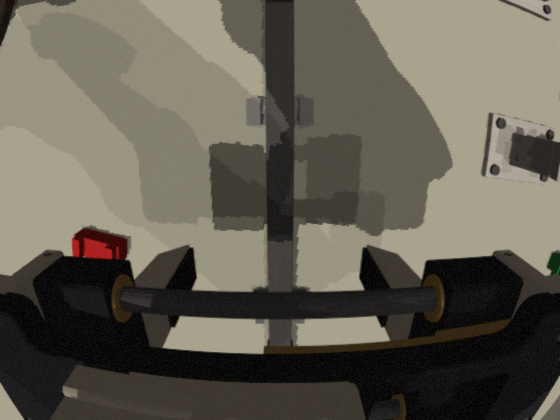

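```bash
python3 - <<'E'
from h import *
P=np.load("w1.npy").reshape(-1,3)
Q=P[(P[:,0]>.38)&(P[:,0]<.43)&(P[:,2]>.02)&(P[:,2]<.05)&(P[:,1]>-.05)&(P[:,1]<.03)]
u=np.array([-.143,.99]); c=np.array([.4278,-.1884]); s=(Q[:,:2]-c)@u
for a in np.arange(.12,.2,.004):
    m=(s>a)&(s<a+.004); print(round(a,3),m.sum(),np.round(Q[m].mean(0),4) if m.any() else "")
plan([0.429,-0.189,0.0205],frame(98.2))
E
```

```text
0.12 0 
0.124 0 
0.128 0 
0.132 0 
0.136 8 [ 0.4162 -0.0495  0.0293]
0.14 52 [ 0.4102 -0.0474  0.0312]
0.144 56 [ 0.4098 -0.0435  0.0307]
0.148 58 [ 0.4096 -0.0396  0.0306]
0.152 58 [ 0.4078 -0.0357  0.0308]
0.156 58 [ 0.4074 -0.0317  0.0306]
0.16 52 [ 0.4079 -0.0276  0.0332]
0.164 63 [ 0.4067 -0.0237  0.0361]
0.168 69 [ 0.4059 -0.0198  0.035 ]
0.172 20 [ 0.4055 -0.0172  0.0323]
0.176 0 
0.18 0 
0.184 0 
0.188 0 
0.192 0 
0.196 0 
0.2 0 
tx ty tz [-0.11 -0.06  9.98] wx wy wz [ 0.02 -0.07  0.08] dist mm 100 clock 3.48
```

```bash
python3 -m handwheel '[{"tx":0,"ty":0,"tz":4,"wx":0,"wy":0,"wz":0,"claw":1},{"tx":0,"ty":0,"tz":8,"wx":0,"wy":0,"wz":0,"claw":1},{"tx":0,"ty":0,"tz":9.9,"wx":0,"wy":0,"wz":0,"claw":0.6},{"tx":0,"ty":0,"tz":9.9,"wx":0,"wy":0,"wz":0,"claw":0},{"tx":0,"ty":0,"tz":9.9,"wx":0,"wy":0,"wz":0,"claw":0},{"tx":0,"ty":0,"tz":9.9,"wx":0,"wy":0,"wz":0,"claw":0},{"tx":0,"ty":0,"tz":9.9,"wx":0,"wy":0,"wz":0,"claw":0},{"tx":0,"ty":0,"tz":9.9,"wx":0,"wy":0,"wz":0,"claw":0}]' 55
python3 - <<'E'
from h import *
plan([0.429,-0.189,0.0205],frame(98.2))
E
```

```text
clock: 4.15
position: [0.4308, -0.1891, 0.0225]
ee_rot: [2.054, 2.374, 0.002]
force: [-0.9, 0.7, -0.6]
width: 0.616
tx ty tz [ 0.04 -0.18  0.2 ] wx wy wz [0.16 0.05 0.08] dist mm 3 clock 4.15
```

Still closing; repeating the pose until the grip is complete.

```bash
python3 -m handwheel '[{"tx":0,"ty":0,"tz":0,"wx":0,"wy":0,"wz":0,"claw":0},{"tx":0,"ty":0,"tz":0,"wx":0,"wy":0,"wz":0,"claw":0},{"tx":0,"ty":0,"tz":0,"wx":0,"wy":0,"wz":0,"claw":0},{"tx":0,"ty":0,"tz":0,"wx":0,"wy":0,"wz":0,"claw":0},{"tx":0,"ty":0,"tz":0,"wx":0,"wy":0,"wz":0,"claw":0},{"tx":0,"ty":0,"tz":0,"wx":0,"wy":0,"wz":0,"claw":0},{"tx":0,"ty":0,"tz":0,"wx":0,"wy":0,"wz":0,"claw":0},{"tx":0,"ty":0,"tz":0,"wx":0,"wy":0,"wz":0,"claw":0}]' 55
```

```text
clock: 4.82
position: [0.4294, -0.1892, 0.021]
ee_rot: [-2.056, -2.375, -0.0]
force: [-0.5, 0.5, 3.0]
width: 0.212
```

```bash
cat >> h.py <<'E'
Fp=np.array([0.637,0.0836]); YAW=95.5
GX=10.; OFF=1.0
def barpose(end_s,a,h,lat=0,gx=GX,up=0):
    """bar end (x185) at end_s mm past ridge, toe dipped a deg, clearance h mm over ridge, lat mm to left"""
    y=np.radians(YAW); u=np.array([np.cos(y),np.sin(y)]); l=np.array([-np.sin(y),np.cos(y)]); A=np.radians(a)
    b=np.array([*(u*np.cos(A)),-np.sin(A)]); n=np.array([*(u*np.sin(A)),np.cos(A)])
    xr=185-end_s/np.cos(A)
    O=np.array([*Fp,0.030+h/1000])-xr/1000*b
    return O+gx/1000*b+OFF/1000*n+np.array([*(l*lat/1000),up/1000]), frame(YAW,a)
E
python3 -m handwheel '[{"tx":0,"ty":0,"tz":-1,"wx":0,"wy":0,"wz":0,"claw":0},{"tx":0,"ty":0,"tz":-3,"wx":0,"wy":0,"wz":0,"claw":0},{"tx":0,"ty":0,"tz":-6,"wx":0,"wy":0,"wz":0,"claw":0},{"tx":0,"ty":0,"tz":-9,"wx":0,"wy":0,"wz":0,"claw":0},{"tx":0,"ty":0,"tz":-12,"wx":0,"wy":0,"wz":0,"claw":0},{"tx":0,"ty":0,"tz":-12,"wx":0,"wy":0,"wz":0,"claw":0},{"tx":0,"ty":0,"tz":-12,"wx":0,"wy":0,"wz":0,"claw":0}]'
python3 - <<'E'
from h import *
p,Rt=tcp();print(p,Rt[:,0])
q,d=vision.get_image("wrist");cv2.imwrite("pics/w3.png",q)
W=wrist_cloud(d,p,Rt);L=(W-p)@Rt
print([ (v,np.round(np.nanmedian(L[v,272:288],0),4)) for v in (20,60,100,140,180)])
plan(*barpose(55,16,4,up=50))
E
```

```text
clock: 5.4
position: [0.4301, -0.1891, 0.1423]
ee_rot: [2.054, 2.374, 0.003]
force: [0.4, 0.6, -5.8]
width: 0.21
[ 0.4300992  -0.18908861  0.14229149] [-1.43710583e-01  9.89619698e-01 -3.49577526e-04]
[(20, array([ 0.1182,  0.0007, -0.0108])), (60, array([ 0.1011,  0.0007, -0.0105])), (100, array([ 0.0846,  0.0007, -0.0105])), (140, array([ 0.0682,  0.0007, -0.0107])), (180, array([ 0.0514,  0.0008, -0.0103]))]
tx ty tz [12.67 23.93  2.38] wx wy wz [  0.41 -16.03   2.74] dist mm 272 clock 5.45
```

View pics/w3.png

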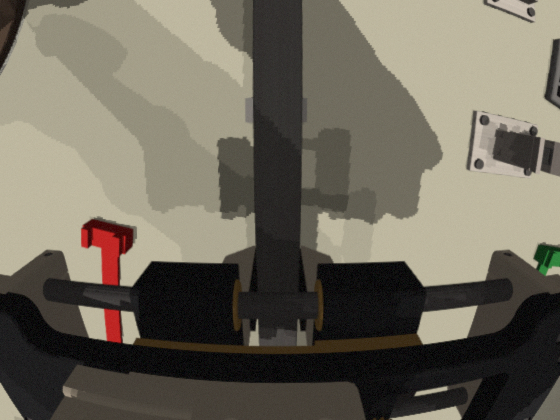

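```bash
python3 -m handwheel '[{"tx":4,"ty":8,"tz":-1,"wx":0.4,"wy":-5,"wz":2.7,"claw":0},{"tx":8,"ty":16,"tz":0,"wx":0.4,"wy":-10,"wz":2.7,"claw":0},{"tx":12.7,"ty":23.9,"tz":2.2,"wx":0.4,"wy":-16,"wz":2.7,"claw":0},{"tx":12.7,"ty":23.9,"tz":2.3,"wx":0.4,"wy":-16,"wz":2.7,"claw":0},{"tx":12.7,"ty":23.9,"tz":2.3,"wx":0.4,"wy":-16,"wz":2.7,"claw":0},{"tx":12.7,"ty":23.9,"tz":2.3,"wx":0.4,"wy":-16,"wz":2.7,"claw":0},{"tx":12.7,"ty":23.9,"tz":2.3,"wx":0.4,"wy":-16,"wz":2.7,"claw":0},{"tx":12.7,"ty":23.9,"tz":2.3,"wx":0.4,"wy":-16,"wz":2.7,"claw":0},{"tx":12.7,"ty":23.9,"tz":2.3,"wx":0.4,"wy":-16,"wz":2.7,"claw":0},{"tx":12.7,"ty":23.9,"tz":2.3,"wx":0.4,"wy":-16,"wz":2.7,"claw":0}]'
python3 - <<'E'
from h import *
p,Rt=tcp();print(p,Rt[:,0],sensors.observe()["force"])
q,d=vision.get_image("wrist");cv2.imwrite("pics/w4.png",q)
W=wrist_cloud(d,p,Rt);np.save("w4.npy",W);L=(W-p)@Rt
print([ (v,np.round(np.nanmedian(L[v,272:288],0),4)) for v in (20,60,100,140,180)])
plan(*barpose(55,16,4,lat=0.7))
E
```

```text
clock: 6.28
position: [0.6463, -0.0295, 0.1156]
ee_rot: [1.965, 2.165, -0.282]
force: [-0.3, -2.0, -5.8]
width: 0.215
[ 0.64628052 -0.02950024  0.11564959] [-0.09369792  0.95648067 -0.27634297] [-0.32511498 -1.97115101 -5.8180489 ]
[(20, array([ 0.1183,  0.0007, -0.0108])), (60, array([ 0.1013,  0.0007, -0.0104])), (100, array([ 0.0847,  0.0008, -0.0107])), (140, array([ 0.0684,  0.0006, -0.0106])), (180, array([ 0.0517,  0.0008, -0.0108]))]
tx ty tz [1.49 0.15 4.66] wx wy wz [-0.25  0.04 -0.  ] dist mm 49 clock 6.33
```

View pics/w4.png

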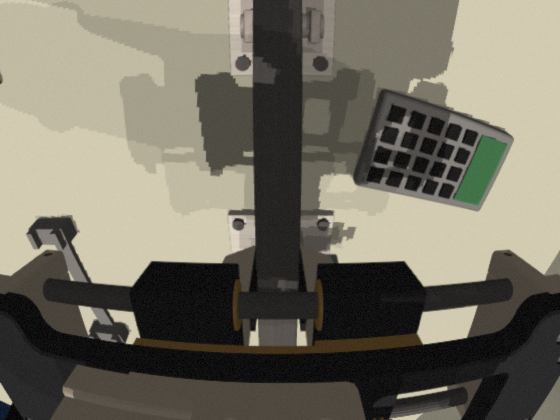

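```bash
python3 - <<'E'
from h import *
W=np.load("w4.npy");P=W[:110,200:350].reshape(-1,3)
y=np.radians(YAW);u=np.array([np.cos(y),np.sin(y)]);l=np.array([-np.sin(y),np.cos(y)])
s=(P[:,:2]-Fp)@u;t=(P[:,:2]-Fp)@l
m=(P[:,2]>.032)&(P[:,2]<.05)&(abs(t)<.03)&(abs(s)<.02)
for k in (t>0,t<0): print(np.round([s[m&k].mean(),s[m&k].min(),s[m&k].max(),t[m&k].mean(),t[m&k].min(),t[m&k].max()],4),(m&k).sum())
p=(P[:,2]>.004)&(P[:,2]<.012)&(abs(t)<.05)&(abs(s)<.05); print("plate t",np.percentile(t[p],[.5,99.5]))
Q=W[200:280,200:350].reshape(-1,3);s=(Q[:,:2]-Fp)@u;t=(Q[:,:2]-Fp)@l
p=(Q[:,2]>.004)&(Q[:,2]<.012)&(abs(t)<.06)&(abs(s+.16)<.05);print("post plate t",np.percentile(t[p],[.5,99.5]),np.percentile(s[p],[.5,99.5]))
E
```

```text
[ 0.0002 -0.0099  0.0101  0.0188  0.0164  0.0218] 303
[ 0.0002 -0.0097  0.0097 -0.0192 -0.0226 -0.0161] 361
plate t [-0.03531319  0.03452268]
post plate t [-0.04465442  0.04450824] [-0.1911537  -0.14931963]
```

```bash
python3 -m handwheel '[{"tx":0.8,"ty":0.15,"tz":2,"wx":-0.2,"wy":0,"wz":0,"claw":0},{"tx":1.5,"ty":0.15,"tz":4,"wx":-0.2,"wy":0,"wz":0,"claw":0},{"tx":1.5,"ty":0.15,"tz":4.65,"wx":-0.2,"wy":0,"wz":0,"claw":0},{"tx":1.5,"ty":0.15,"tz":4.65,"wx":-0.2,"wy":0,"wz":0,"claw":0},{"tx":1.5,"ty":0.15,"tz":4.65,"wx":-0.2,"wy":0,"wz":0,"claw":0},{"tx":1.5,"ty":0.15,"tz":4.65,"wx":-0.2,"wy":0,"wz":0,"claw":0}]'
python3 - <<'E'
from h import *
p,Rt=tcp();print(p,Rt[:,0],sensors.observe()["force"])
plan(*barpose(55,16,0.5,lat=0.7))
q,d=vision.get_image("wrist");cv2.imwrite("pics/w5.png",q)
q,d=vision.get_image("scene");cv2.imwrite("pics/s5.png",cv2.resize(q[120:280,260:440],None,fx=3.2,fy=3.2,interpolation=cv2.INTER_CUBIC))
E
```

```text
clock: 6.83
position: [0.6495, -0.0284, 0.0705]
ee_rot: [1.963, 2.161, -0.271]
force: [-0.4, -1.1, -3.9]
width: 0.207
[ 0.64952208 -0.02844954  0.07049291] [-0.09109478  0.95684491 -0.27595209] [-0.36222907 -1.07988744 -3.89998044]
tx ty tz [ 0.16 -0.25  0.64] wx wy wz [ 0.25  0.02 -0.06] dist mm 7 clock 6.83
```

View pics/w5.png

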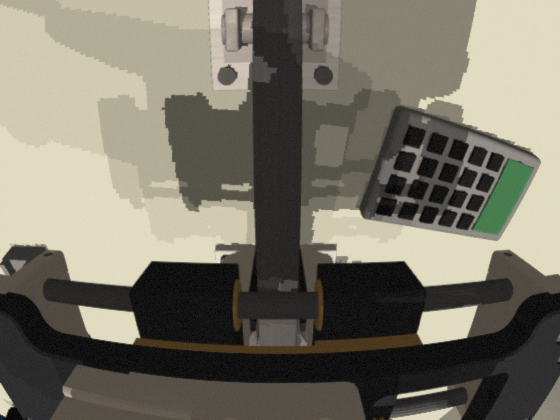

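View pics/s5.png

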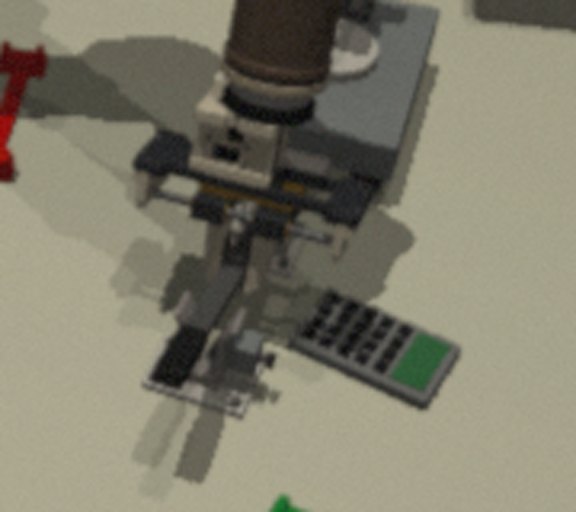

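```bash
python3 - <<'E'
from h import *
q,d=vision.get_image("scene")
y=np.radians(YAW);u=np.array([np.cos(y),np.sin(y)]);l=np.array([-np.sin(y),np.cos(y)])
q=cv2.resize(q[180:290,260:400],None,fx=5,fy=5,interpolation=cv2.INTER_CUBIC)
def pt(s,t,z,c):
    P=np.array([*(Fp+s*u+t*l),z]); a=(proj("scene",P)-[260,180]+.5)*5; cv2.circle(q,tuple(int(v) for v in a),3,c,-1)
for s in (-.195,-.165):
    for t in (.0125,-.0125): pt(s,t,.087,(0,0,255))
for s in np.arange(-.30,-.12,.02): pt(s,0,.03-s*np.tan(np.radians(16))+.016,(0,255,0))
p,Rt=tcp(); 
for x in np.arange(-.19,.05,.02):
    P=p+Rt@np.array([x,.0007,-.0106]); a=(proj("scene",P)-[260,180]+.5)*5; cv2.circle(q,tuple(int(v) for v in a),3,(255,0,0),-1)
cv2.imwrite("pics/s6.png",q)
W=cloud("scene",d);
s=(W[...,:2]-Fp)@u;t=(W[...,:2]-Fp)@l
m=(s<-.12)&(s>-.32)&(W[...,2]>.06)
for a in np.arange(-.32,-.12,.01):
    k=m&(s>a)&(s<a+.01)&(W[...,2]>.087)
    if k.any(): print(round(a,2),k.sum(),"t",np.round(np.percentile(t[k],[5,50,95]),4),"z",np.round(np.percentile(W[k][:,2],[5,50,95]),3))
E
```

```text
-0.3 57 t [-0.0112 -0.0014  0.0094] z [0.122 0.13  0.137]
-0.29 31 t [-0.0131 -0.0056  0.0078] z [0.122 0.134 0.137]
-0.28 87 t [-0.011   0.951   0.9924] z [0.095 0.13  0.147]
-0.27 121 t [-0.0085  0.9571  1.0009] z [0.088 0.121 0.145]
-0.26 57 t [-0.0124  0.9464  1.0212] z [0.088 0.092 0.128]
-0.25 91 t [-0.0107  0.9672  1.0142] z [0.088 0.1   0.125]
-0.24 66 t [-0.0125  0.9602  0.9884] z [0.088 0.104 0.122]
-0.23 73 t [-0.0056  0.9693  1.0352] z [0.088 0.103 0.117]
-0.22 108 t [-0.0075  0.9779  1.0531] z [0.088 0.102 0.114]
-0.21 106 t [-0.0063  0.9877  1.0607] z [0.089 0.103 0.111]
-0.2 112 t [-0.009   0.9818  1.0697] z [0.088 0.103 0.108]
-0.19 119 t [-0.0079  0.9933  1.0815] z [0.087 0.103 0.106]
-0.18 126 t [-0.0055  0.9903  1.0899] z [0.089 0.102 0.105]
-0.17 127 t [-0.0065  1.0024  1.1023] z [0.089 0.102 0.105]
-0.16 130 t [-0.0046  1.0127  1.1086] z [0.089 0.102 0.106]
-0.15 134 t [-0.0025  1.0141  1.1208] z [0.089 0.102 0.105]
-0.14 142 t [-0.031   0.9915  1.1264] z [0.089 0.103 0.142]
-0.13 479 t [-0.0864  0.0279  1.1145] z [0.094 0.145 0.168]
```

View pics/s6.png

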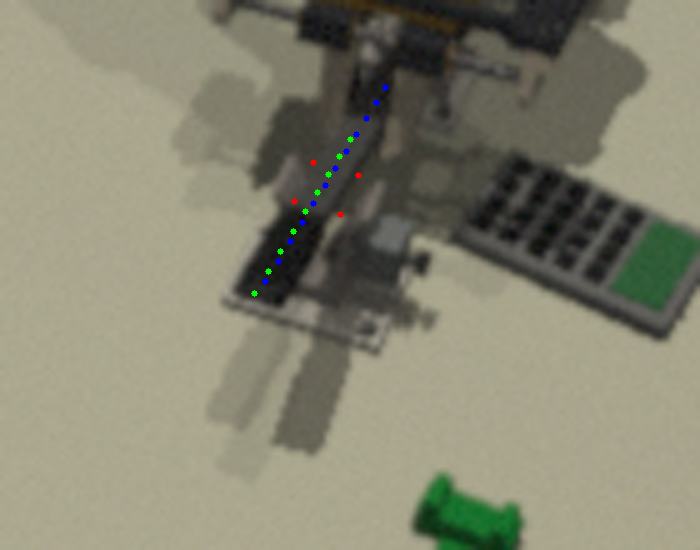

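```bash
python3 -m handwheel '[{"tx":0.1,"ty":-0.2,"tz":0.3,"wx":0.2,"wy":0,"wz":0,"claw":0},{"tx":0.15,"ty":-0.2,"tz":0.5,"wx":0.2,"wy":0,"wz":0,"claw":0},{"tx":0.15,"ty":-0.2,"tz":0.6,"wx":0.2,"wy":0,"wz":0,"claw":0},{"tx":0.15,"ty":-0.2,"tz":0.6,"wx":0.2,"wy":0,"wz":0,"claw":0},{"tx":0.15,"ty":-0.2,"tz":0.6,"wx":0.2,"wy":0,"wz":0,"claw":0}]'
python3 - <<'E'
from h import *
p,Rt=tcp();print(p,Rt[:,0],sensors.observe()["force"],sensors.observe()["ft_torque"])
plan(*barpose(55,16,0.5,lat=0.7))
plan(*barpose(88,16,0.5,lat=0.7))
E
```

```text
clock: 7.4
position: [0.6471, -0.0278, 0.0629]
ee_rot: [1.964, 2.164, -0.277]
force: [-0.2, 0.0, -4.9]
width: 0.21
[ 0.64711916 -0.02784754  0.06291689] [-0.09262357  0.95678753 -0.27564197] [-0.17032014  0.02941924 -4.92555866] [0.68999662 0.12969237 0.03738815]
tx ty tz [-0.13 -0.01 -0.07] wx wy wz [-0.03  0.    0.03] dist mm 1 clock 7.4
tx ty tz [ 3.31 -0.01 -0.07] wx wy wz [-0.03  0.    0.03] dist mm 33 clock 7.4
```

```bash
python3 -m handwheel '[{"tx":0.6,"ty":0,"tz":0,"wx":0,"wy":0,"wz":0,"claw":0},{"tx":1.2,"ty":0,"tz":0,"wx":0,"wy":0,"wz":0,"claw":0},{"tx":1.8,"ty":0,"tz":0,"wx":0,"wy":0,"wz":0,"claw":0},{"tx":2.0,"ty":0,"tz":0,"wx":0,"wy":0,"wz":0,"claw":0},{"tx":2.0,"ty":0,"tz":0,"wx":0,"wy":0,"wz":0,"claw":0}]'
python3 - <<'E'
from h import *
p,Rt=tcp();print(p,sensors.observe()["force"],sensors.observe()["ft_torque"])
plan(*barpose(88,16,0.5,lat=0.7))
q,d=vision.get_image("wrist");cv2.imwrite("pics/w7.png",q)
q,d=vision.get_image("top");cv2.imwrite("pics/t7.png",cv2.resize(q[120:230,110:310],None,fx=3.5,fy=3.5,interpolation=cv2.INTER_CUBIC))
E
```

```text
clock: 7.82
position: [0.6453, -0.0071, 0.057]
ee_rot: [1.963, 2.166, -0.276]
force: [-0.4, 0.2, -4.1]
width: 0.214
[ 0.64525238 -0.00713707  0.05702499] [-0.38832621  0.19041894 -4.07353154] [0.66328951 0.16257888 0.03766974]
tx ty tz [ 1.14 -0.02 -0.06] wx wy wz [-0.01 -0.03  0.13] dist mm 11 clock 7.82
```

View pics/w7.png

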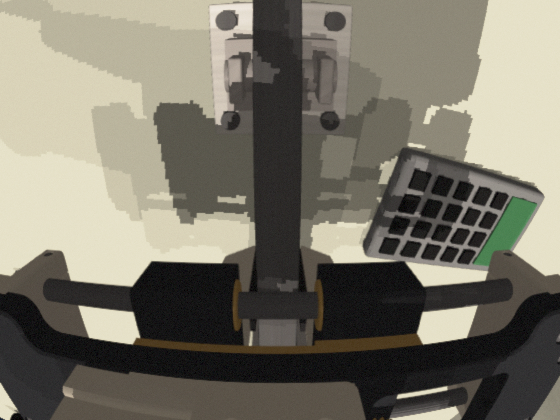

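View pics/t7.png

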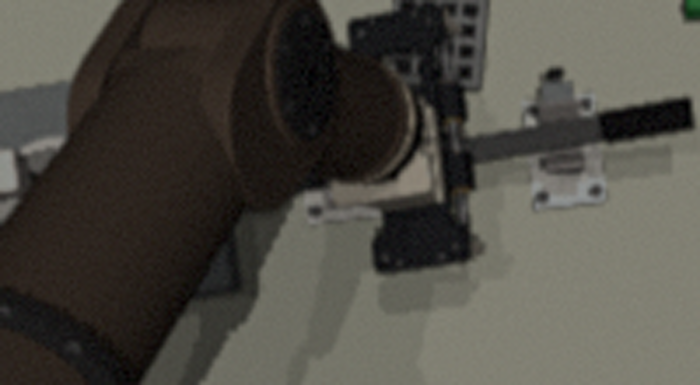

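```bash
python3 -m handwheel '[{"tx":0.3,"ty":0,"tz":0,"wx":0,"wy":0,"wz":0,"claw":0},{"tx":0.6,"ty":0,"tz":0,"wx":0,"wy":0,"wz":0,"claw":0},{"tx":0.8,"ty":0,"tz":0,"wx":0,"wy":0,"wz":0,"claw":0},{"tx":0.8,"ty":0,"tz":0,"wx":0,"wy":0,"wz":0,"claw":0}]'
python3 -m handwheel '[{"tx":0.1,"ty":0,"tz":0,"wx":0,"wy":0,"wz":0,"claw":0},{"tx":0.2,"ty":0,"tz":0,"wx":0,"wy":0,"wz":0,"claw":0},{"tx":0.2,"ty":0,"tz":0,"wx":0,"wy":0,"wz":0,"claw":0}]'
python3 - <<'E'
from h import *
p,Rt=tcp();print(p,sensors.observe()["force"],sensors.observe()["ft_torque"])
plan(*barpose(88,16,0.5,lat=0.7))
E
```

```text
clock: 8.25
position: [0.6446, -0.0003, 0.0551]
ee_rot: [1.964, 2.164, -0.276]
force: [-0.2, 0.3, -4.0]
width: 0.211
clock: 8.5
position: [0.6444, 0.0009, 0.0547]
ee_rot: [1.964, 2.164, -0.276]
force: [0.3, 0.1, -4.7]
width: 0.213
[0.6444112  0.0009211  0.05472143] [ 0.33841633  0.13689427 -4.65166   ] [ 0.7264568   0.12532245 -0.04831079]
tx ty tz [ 0.3  -0.02 -0.06] wx wy wz [-0.01 -0.    0.02] dist mm 3 clock 8.5
```

```bash
for i in 1; do python3 -m handwheel '[{"tx":0.1,"ty":0,"tz":0,"wx":0,"wy":0,"wz":0,"claw":0},{"tx":0.2,"ty":0,"tz":0,"wx":0,"wy":0,"wz":0,"claw":0},{"tx":0.2,"ty":0,"tz":0,"wx":0,"wy":0,"wz":0,"claw":0}]'; python3 -m handwheel '[{"tx":0.1,"ty":0,"tz":0,"wx":0,"wy":0,"wz":0,"claw":0},{"tx":0.1,"ty":0,"tz":0,"wx":0,"wy":0,"wz":0,"claw":0},{"tx":0.1,"ty":0,"tz":0,"wx":0,"wy":0,"wz":0,"claw":0}]';  python3 -m handwheel '[{"tx":0.1,"ty":0,"tz":0,"wx":0,"wy":0,"wz":0,"claw":0},{"tx":0.1,"ty":0,"tz":0,"wx":0,"wy":0,"wz":0,"claw":0},{"tx":0.1,"ty":0,"tz":0,"wx":0,"wy":0,"wz":0,"claw":0}]'; done
```

```text
clock: 8.75
position: [0.6443, 0.0013, 0.0546]
ee_rot: [1.965, 2.161, -0.278]
force: [0.3, -4.7, -2.9]
width: 0.212
clock: 9.0
position: [0.6443, 0.0014, 0.0546]
ee_rot: [1.965, 2.16, -0.278]
force: [0.3, -8.2, -2.8]
width: 0.212
clock: 9.25
position: [0.6443, 0.0014, 0.0545]
ee_rot: [1.965, 2.159, -0.279]
force: [0.4, -8.8, -1.6]
width: 0.215
```

```bash
python3 - <<'E'
from h import *
plan(*barpose(85.3,16,0.3,lat=0.7))
plan(*barpose(85.0,11,0.0,lat=0.7))
E
```

```text
tx ty tz [-0.03 -0.01 -0.05] wx wy wz [-0.01  0.19 -0.12] dist mm 1 clock 9.25
tx ty tz [-0.2  -0.01  0.75] wx wy wz [-0.01  5.19 -0.12] dist mm 8 clock 9.25
```

```bash
python3 -m handwheel '[{"tx":-0.4,"ty":0,"tz":0.1,"wx":0,"wy":0.5,"wz":0,"claw":0},{"tx":-0.45,"ty":0,"tz":0.3,"wx":0,"wy":2,"wz":0,"claw":0},{"tx":-0.5,"ty":0,"tz":0.5,"wx":0,"wy":3.5,"wz":0,"claw":0},{"tx":-0.5,"ty":0,"tz":0.7,"wx":0,"wy":5,"wz":0,"claw":0},{"tx":-0.5,"ty":0,"tz":0.7,"wx":0,"wy":5,"wz":0,"claw":0},{"tx":-0.5,"ty":0,"tz":0.7,"wx":0,"wy":5,"wz":0,"claw":0}]'
python3 - <<'E'
from h import *
p,Rt=tcp();print(p,Rt[:,0],sensors.observe()["force"],sensors.observe()["ft_torque"])
plan(*barpose(85.0,11,0.0,lat=0.7))
q,d=vision.get_image("wrist");cv2.imwrite("pics/w8.png",q)
W=wrist_cloud(d,p,Rt);L=(W-p)@Rt
print([ (v,np.round(np.nanmedian(L[v,272:288],0),4)) for v in (20,60,100,140,180)])
E
```

```text
clock: 9.75
position: [0.6446, -0.0024, 0.0483]
ee_rot: [2.014, 2.215, -0.194]
force: [-0.9, 0.3, -4.8]
width: 0.212
[ 0.64455721 -0.00240783  0.04830078] [-0.09345947  0.97720259 -0.19063167] [-0.9455292   0.2657011  -4.75013053] [0.43657545 0.1340665  0.02428112]
tx ty tz [-0.02  0.    0.05] wx wy wz [-0.03 -0.01 -0.04] dist mm 1 clock 9.75
[(20, array([ 0.1183,  0.0007, -0.0107])), (60, array([ 0.1011,  0.0007, -0.0109])), (100, array([ 0.0847,  0.0008, -0.0107])), (140, array([ 0.0683,  0.0008, -0.0106])), (180, array([ 0.0515,  0.0008, -0.0104]))]
```

View pics/w8.png

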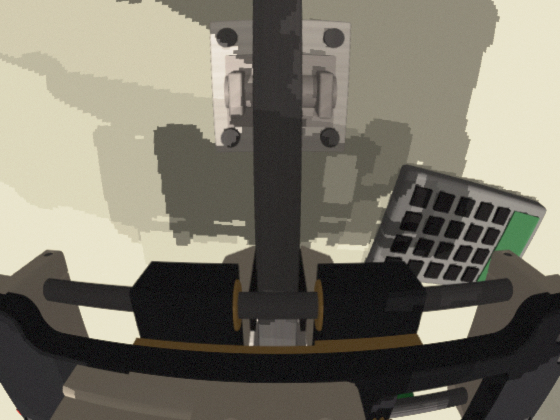

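```bash
python3 -m handwheel '[{"tx":0,"ty":0,"tz":0.1,"wx":0,"wy":0.4,"wz":0,"claw":0.3},{"tx":0,"ty":0,"tz":0.1,"wx":0,"wy":0.5,"wz":0,"claw":0.5},{"tx":0,"ty":0,"tz":0.1,"wx":0,"wy":0.5,"wz":0,"claw":0.5},{"tx":0,"ty":0,"tz":0.1,"wx":0,"wy":0.5,"wz":0,"claw":0.5},{"tx":0,"ty":0,"tz":0.1,"wx":0,"wy":0.5,"wz":0,"claw":0.5}]' 40
python3 - <<'E'
from h import *
p,Rt=tcp();print(p,Rt[:,0],sensors.observe()["force"],sensors.observe()["ft_torque"])
q,d=vision.get_image("wrist");cv2.imwrite("pics/w9.png",q)
W=wrist_cloud(d,p,Rt);y=np.radians(YAW);u=np.array([np.cos(y),np.sin(y)]);l=np.array([-np.sin(y),np.cos(y)])
for v in (20,60,100,140,180):
    P=W[v,272:288]; print(v,np.round(np.nanmedian((P[:,:2]-Fp)@u),4),np.round(np.nanmedian((P[:,:2]-Fp)@l),4),np.round(np.nanmedian(P[:,2]),4))
E
```

```text
clock: 10.22
position: [0.645, -0.0021, 0.0476]
ee_rot: [2.016, 2.221, -0.185]
force: [0.0, 0.6, -0.4]
width: 0.488
[ 0.64497072 -0.00208872  0.04757618] [-0.09489464  0.97862551 -0.1824476 ] [ 0.04453964  0.63041065 -0.42319416] [0.14437517 0.08067555 0.03494399]
20 0.0323 -0.0004 0.0359
60 0.0153 -0.0004 0.039
100 -0.001 -0.0004 0.0415
140 -0.0172 -0.0005 0.0446
180 -0.0339 -0.0005 0.0476
```

View pics/w9.png

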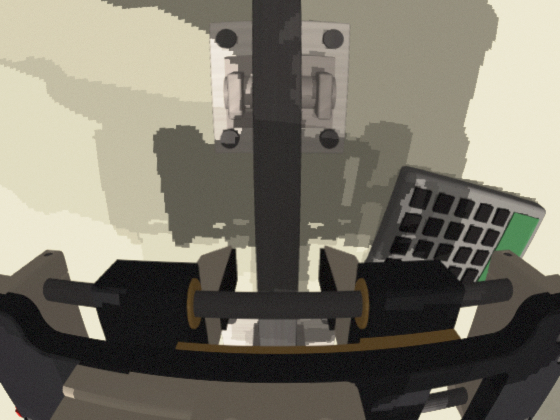

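```bash
python3 -m handwheel '[{"tx":0,"ty":0,"tz":-3,"wx":0,"wy":0,"wz":0,"claw":0.5},{"tx":0,"ty":0,"tz":-7,"wx":0,"wy":0,"wz":0,"claw":0.5},{"tx":0,"ty":0,"tz":-10,"wx":0,"wy":3,"wz":0,"claw":0.3},{"tx":0,"ty":0,"tz":-10,"wx":0,"wy":8,"wz":0,"claw":0},{"tx":0,"ty":0,"tz":-10,"wx":0,"wy":10.5,"wz":0,"claw":0}]'
python3 - <<'E'
from h import *
y=np.radians(YAW);u=np.array([np.cos(y),np.sin(y)])
plan([*(Fp-.248*u),.14],frame(YAW))
E
```

```text
clock: 10.68
position: [0.6447, 0.0153, 0.1488]
ee_rot: [2.111, 2.325, 0.01]
force: [-0.3, -1.0, -1.0]
width: 0.331
tx ty tz [-17.93  -0.13   0.83] wx wy wz [ 0.31 -0.18  0.02] dist mm 179 clock 10.68
```

```bash
python3 -m handwheel '[{"tx":-4,"ty":-0.1,"tz":0.8,"wx":0.2,"wy":0,"wz":0,"claw":0},{"tx":-8,"ty":-0.1,"tz":0.8,"wx":0.2,"wy":0,"wz":0,"claw":0},{"tx":-12,"ty":-0.1,"tz":0.8,"wx":0.2,"wy":0,"wz":0,"claw":0},{"tx":-16,"ty":-0.1,"tz":0.8,"wx":0.2,"wy":0,"wz":0,"claw":0},{"tx":-18,"ty":-0.1,"tz":0.8,"wx":0.2,"wy":0,"wz":0,"claw":0},{"tx":-18,"ty":-0.1,"tz":0.8,"wx":0.2,"wy":0,"wz":0,"claw":0},{"tx":-18,"ty":-0.1,"tz":0.8,"wx":0.2,"wy":0,"wz":0,"claw":0},{"tx":-18,"ty":-0.1,"tz":0.8,"wx":0.2,"wy":0,"wz":0,"claw":0}]'
python3 - <<'E'
from h import *
y=np.radians(YAW);u=np.array([np.cos(y),np.sin(y)])
p,Rt=tcp()
plan([*(Fp-.248*u),.14],frame(YAW))
q,d=vision.get_image("wrist");cv2.imwrite("pics/w10.png",q);np.save("w10.npy",wrist_cloud(d,p,Rt))
q,d=vision.get_image("top");cv2.imwrite("pics/t10.png",cv2.resize(q[120:230,60:310],None,fx=3.,fy=3.,interpolation=cv2.INTER_CUBIC));np.save("t10.npy",cloud("top",d))
E
```

```text
clock: 11.35
position: [0.6594, -0.1623, 0.1374]
ee_rot: [-2.109, -2.324, 0.004]
force: [0.1, 0.6, -0.6]
width: 0.001
tx ty tz [-0.11  0.13 -0.26] wx wy wz [-0.23 -0.05  0.05] dist mm 3 clock 11.35
```

View pics/w10.png

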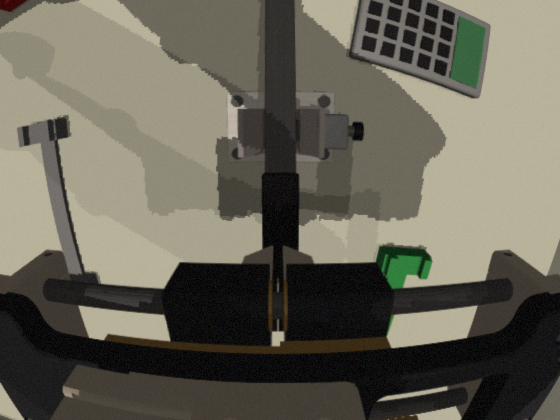

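View pics/t10.png

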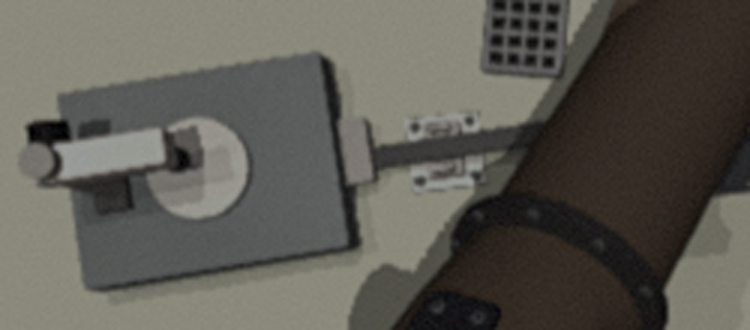

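```bash
python3 - <<'E'
from h import *
W=np.load("w10.npy");y=np.radians(YAW);u=np.array([np.cos(y),np.sin(y)]);l=np.array([-np.sin(y),np.cos(y)])
s=(W[...,:2]-Fp)@u;t=(W[...,:2]-Fp)@l
for v in (20,60,100,130,160,185,210,230):
    print(v,np.round([np.nanmedian(s[v,274:287]),np.nanmedian(t[v,274:287]),np.nanmedian(W[v,274:287,2])],4))
print("row130")
for c in range(236,372,5): print(c,np.round([s[130,c],t[130,c],W[130,c,2]],4))
T=np.load("t10.npy");P=T.reshape(-1,3);P=P[(P[:,2]>.07)&(P[:,2]<.081)&(P[:,0]>.45)&(P[:,0]<.8)&(P[:,1]>.15)&(P[:,1]<.45)];b=cv2.minAreaRect(P[:,:2].astype(np.float32));print(b)
E
```

```text
20 [-0.1033  0.0002  0.0594]
60 [-0.1326  0.0002  0.0642]
100 [-0.1597  0.0002  0.0686]
130 [-0.1791  0.0002  0.0725]
160 [-1.981e-01  1.000e-04  7.570e-02]
185 [-2.134e-01  1.000e-04  8.010e-02]
210 [-0.2292  0.      0.0827]
230 [-0.242   0.      0.0851]
row130
236 [-0.1826  0.0368  0.0085]
241 [-0.1782  0.0235  0.086 ]
246 [-0.1784  0.0209  0.0822]
251 [-0.1788  0.0183  0.0769]
256 [-0.1792  0.0156  0.071 ]
261 [-0.1795  0.0126  0.0654]
266 [-0.1791  0.009   0.0733]
271 [-0.1792  0.0059  0.0708]
276 [-0.1791  0.0027  0.0722]
281 [-0.1791 -0.0005  0.0727]
286 [-0.1791 -0.0037  0.0719]
291 [-0.1791 -0.0068  0.0723]
296 [-0.18   -0.0108  0.0567]
301 [-0.1794 -0.0136  0.0667]
306 [-0.1789 -0.0164  0.0727]
311 [-0.1787 -0.0192  0.0769]
316 [-0.1784 -0.0219  0.081 ]
321 [-0.1781 -0.0246  0.0838]
326 [-0.1792 -0.0304  0.0645]
331 [-0.1791 -0.0338  0.0648]
336 [-0.179  -0.0372  0.0647]
341 [-0.1788 -0.0403  0.066 ]
346 [-0.1788 -0.0441  0.0642]
351 [-0.1793 -0.0503  0.0519]
356 [-0.179  -0.0533  0.0548]
361 [-0.1788 -0.0568  0.0555]
366 [-0.1816 -0.0756 -0.0003]
371 [-0.1814 -0.0803 -0.0006]
((0.6165816783905029, 0.2936241030693054), (0.18087860941886902, 0.24134957790374756), 8.244248390197754)
```

```bash
python3 -m handwheel '[{"tx":0,"ty":0.1,"tz":1.5,"wx":-0.2,"wy":0,"wz":0,"claw":0},{"tx":0,"ty":0.1,"tz":3,"wx":-0.2,"wy":0,"wz":0,"claw":0},{"tx":0,"ty":0.1,"tz":3.6,"wx":-0.2,"wy":0,"wz":0,"claw":0},{"tx":0,"ty":0.1,"tz":4.2,"wx":-0.2,"wy":0,"wz":0,"claw":0},{"tx":0,"ty":0.1,"tz":4.7,"wx":-0.2,"wy":0,"wz":0,"claw":0},{"tx":0,"ty":0.1,"tz":4.7,"wx":-0.2,"wy":0,"wz":0,"claw":0}]' 30
python3 - <<'E'
from h import *
p,Rt=tcp();print(p,(p[:2]-Fp)@np.array([-.9954,-.0958]),sensors.observe()["force"],sensors.observe()["ft_torque"])
E
```

```text
clock: 11.95
position: [0.661, -0.1628, 0.0917]
ee_rot: [2.11, 2.326, 0.001]
force: [-1.9, 1.3, 11.2]
width: 0.004
[ 0.66096311 -0.16283964  0.09165241] -0.0002439593048976646 [-1.90917449  1.26160216 11.18765998] [-0.05730465  0.39411178  0.01615444]
```

```bash
python3 -m handwheel '[{"tx":0,"ty":0,"tz":0.4,"wx":0,"wy":0,"wz":0,"claw":0},{"tx":0,"ty":0,"tz":0.8,"wx":0,"wy":0,"wz":0,"claw":0},{"tx":0,"ty":0,"tz":1.2,"wx":0,"wy":0,"wz":0,"claw":0},{"tx":0,"ty":0,"tz":1.2,"wx":0,"wy":0,"wz":0,"claw":0}]'
python3 - <<'E'
from h import *
p,Rt=tcp();print(p,sensors.observe()["force"],sensors.observe()["ft_torque"])
q,d=vision.get_image("wrist");cv2.imwrite("pics/w11.png",q)
q,d=vision.get_image("top");cv2.imwrite("pics/t11.png",cv2.resize(q[120:230,60:310],None,fx=3.,fy=3.,interpolation=cv2.INTER_CUBIC))
E
```

```text
clock: 12.28
position: [0.6617, -0.1644, 0.0807]
ee_rot: [2.109, 2.323, 0.001]
force: [-0.3, -2.5, 12.7]
width: 0.004
[ 0.66165964 -0.16443128  0.08073832] [-0.25541073 -2.50533445 12.67822856] [-0.81842249  0.21845266  0.00131966]
```

View pics/w11.png

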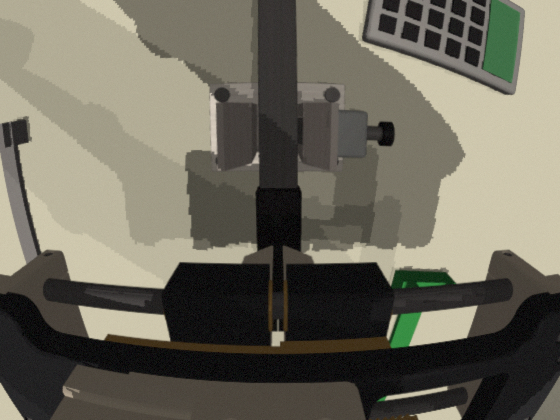

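View pics/t11.png

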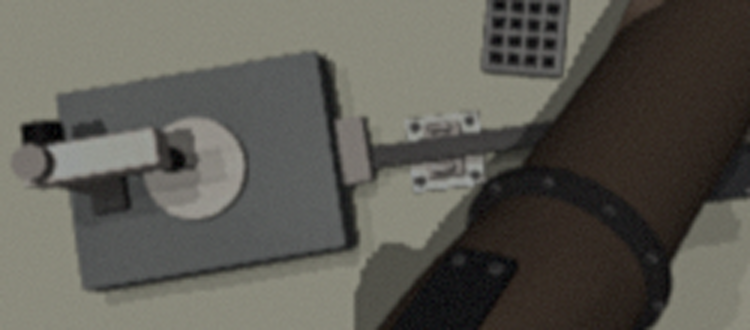

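```bash
python3 -m handwheel '[{"tx":0,"ty":0,"tz":0.4,"wx":0,"wy":0,"wz":0,"claw":0},{"tx":0,"ty":0,"tz":0.8,"wx":0,"wy":0,"wz":0,"claw":0},{"tx":0,"ty":0,"tz":1.2,"wx":0,"wy":0,"wz":0,"claw":0},{"tx":0,"ty":0,"tz":1.2,"wx":0,"wy":0,"wz":0,"claw":0}]'
python3 -m handwheel '[{"tx":0,"ty":0,"tz":0.3,"wx":0,"wy":0,"wz":0,"claw":0},{"tx":0,"ty":0,"tz":0.6,"wx":0,"wy":0,"wz":0,"claw":0},{"tx":0,"ty":0,"tz":0.6,"wx":0,"wy":0,"wz":0,"claw":0}]'
python3 - <<'E'
from h import *
p,Rt=tcp();print(p,sensors.observe()["force"],sensors.observe()["ft_torque"])
q,d=vision.get_image("wrist");cv2.imwrite("pics/w12.png",q)
W=wrist_cloud(d,p,Rt);y=np.radians(YAW);u=np.array([np.cos(y),np.sin(y)]);l=np.array([-np.sin(y),np.cos(y)])
s=(W[...,:2]-Fp)@u
for v in (20,60,100,130,160,200,230):
    print(v,np.round([np.nanmedian(s[v,274:287]),np.nanmedian(W[v,274:287,2])],4))
E
```

```text
clock: 12.72
position: [0.6619, -0.1658, 0.069]
ee_rot: [2.108, 2.321, -0.0]
force: [-0.3, -6.2, 12.1]
width: 0.007
clock: 12.97
position: [0.6619, -0.1663, 0.0633]
ee_rot: [2.108, 2.32, -0.001]
force: [-1.3, -6.8, 12.6]
width: -0.0
[ 0.66193888 -0.16627719  0.06328236] [-1.26266185 -6.76335733 12.55198961] [-1.73830596e+00  1.27885424e-01  3.60827348e-04]
20 [-0.1244  0.0432]
60 [-0.1455  0.0439]
100 [-0.1657  0.0446]
130 [-0.1806  0.045 ]
160 [-0.1957  0.045 ]
200 [-0.2157  0.0479]
230 [-0.232  0.048]
```

View pics/w12.png

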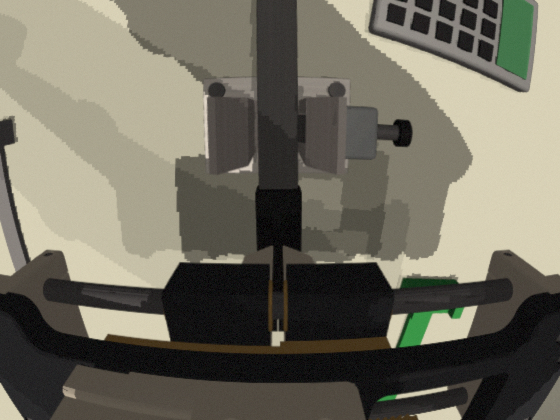

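```bash
python3 -m handwheel '[{"tx":-0.1,"ty":0,"tz":0.3,"wx":0,"wy":0,"wz":0,"claw":0},{"tx":-0.2,"ty":0,"tz":0.5,"wx":0,"wy":0,"wz":0,"claw":0},{"tx":-0.2,"ty":0,"tz":0.5,"wx":0,"wy":0,"wz":0,"claw":0}]'
python3 -m handwheel '[{"tx":0,"ty":0,"tz":0.2,"wx":0,"wy":0,"wz":0,"claw":0},{"tx":0,"ty":0,"tz":0.2,"wx":0,"wy":0,"wz":0,"claw":0}]'
python3 -m handwheel '[{"tx":0,"ty":0,"tz":0.2,"wx":0,"wy":0,"wz":0,"claw":0},{"tx":0,"ty":0,"tz":0.2,"wx":0,"wy":0,"wz":0,"claw":0}]'
python3 - <<'E'
from h import *
p,Rt=tcp();print(p,sensors.observe()["force"],sensors.observe()["ft_torque"])
q,d=vision.get_image("wrist");cv2.imwrite("pics/w13.png",q)
W=wrist_cloud(d,p,Rt);y=np.radians(YAW);u=np.array([np.cos(y),np.sin(y)])
s=(W[...,:2]-Fp)@u
for v in (20,60,100,130,160,200,230):
    print(v,np.round([np.nanmedian(s[v,274:287]),np.nanmedian(W[v,274:287,2])],4))
E
```

```text
clock: 13.27
position: [0.662, -0.1668, 0.0581]
ee_rot: [2.109, 2.323, 0.001]
force: [-1.9, -4.4, 12.5]
width: 0.007
clock: 13.43
position: [0.6622, -0.1668, 0.0563]
ee_rot: [2.108, 2.322, 0.001]
force: [-0.8, -3.9, 12.2]
width: 0.002
clock: 13.6
position: [0.6622, -0.1669, 0.0544]
ee_rot: [2.108, 2.322, 0.001]
force: [-0.4, -4.6, 14.1]
width: 0.001
[ 0.66219518 -0.16690949  0.0543506 ] [-0.37296115 -4.60659901 14.14595907] [-0.92414422  0.30156583 -0.02326645]
20 [-0.1263  0.0389]
60 [-0.1467  0.039 ]
100 [-0.1664  0.0386]
130 [-0.1811  0.0386]
160 [-0.196   0.0379]
200 [-0.2161  0.0399]
230 [-0.2325  0.0395]
```

View pics/w13.png

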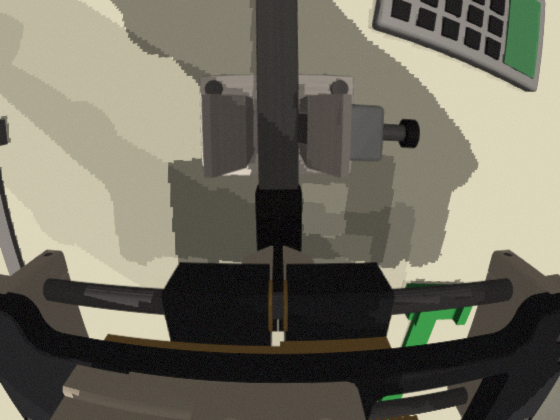

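```bash

python3 -m handwheel '[{"tx":-0.05,"ty":0,"tz":0.15,"wx":0,"wy":0,"wz":0,"claw":0},{"tx":-0.05,"ty":0,"tz":0.15,"wx":0,"wy":0,"wz":0,"claw":0}]'
python3 -m handwheel '[{"tx":-0.05,"ty":0,"tz":0.15,"wx":0,"wy":0,"wz":0,"claw":0},{"tx":-0.05,"ty":0,"tz":0.15,"wx":0,"wy":0,"wz":0,"claw":0}]'
python3 - <<'E'
from h import *
p,Rt=tcp();print(p,sensors.observe()["force"],sensors.observe()["ft_torque"])
q,d=vision.get_image("wrist");cv2.imwrite("pics/w14.png",cv2.resize(q[60:260,180:440],None,fx=2.5,fy=2.5))
W=wrist_cloud(d,p,Rt);y=np.radians(YAW);u=np.array([np.cos(y),np.sin(y)])
s=(W[...,:2]-Fp)@u
for v in (20,60,100,130,160,200,230):
    print(v,np.round([np.nanmedian(s[v,274:287]),np.nanmedian(W[v,274:287,2])],4))
E
```

```text
clock: 13.82
position: [0.6623, -0.167, 0.0529]
ee_rot: [2.108, 2.323, 0.002]
force: [-1.2, -3.4, 14.3]
width: 0.005
clock: 13.98
position: [0.6623, -0.167, 0.0513]
ee_rot: [2.109, 2.323, 0.002]
force: [-0.7, -2.1, 13.2]
width: 0.005
[ 0.66225898 -0.16704132  0.05126199] [-0.67505166 -2.14849917 13.16137173] [-0.39750036  0.31342764  0.00269788]
20 [-0.1269  0.0376]
60 [-0.147   0.0371]
100 [-0.1666  0.0363]
130 [-0.1812  0.036 ]
160 [-0.1961  0.0355]
200 [-0.2161  0.0374]
230 [-0.2323  0.0371]
```

View pics/w14.png

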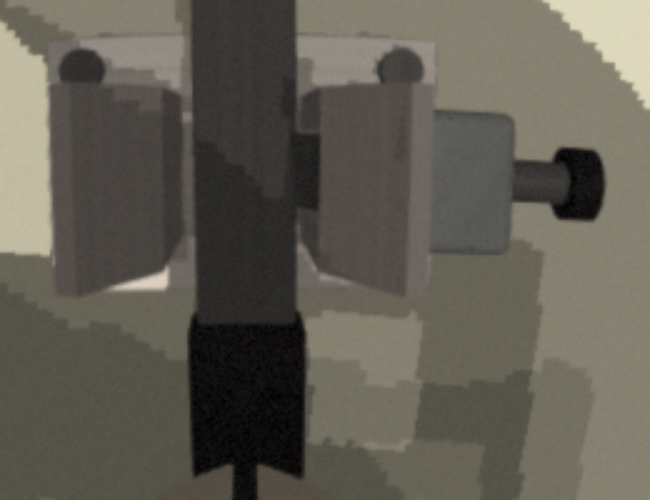

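```bash

python3 -m handwheel '[{"tx":-0.05,"ty":0,"tz":0.15,"wx":0,"wy":0,"wz":0,"claw":0},{"tx":-0.05,"ty":0,"tz":0.15,"wx":0,"wy":0,"wz":0,"claw":0}]'
python3 -m handwheel '[{"tx":0,"ty":0,"tz":0.15,"wx":0,"wy":0,"wz":0,"claw":0},{"tx":0,"ty":0,"tz":0.15,"wx":0,"wy":0,"wz":0,"claw":0}]'
python3 - <<'E'
from h import *
p,Rt=tcp();print(p,sensors.observe()["force"],sensors.observe()["ft_torque"])
q,d=vision.get_image("wrist");cv2.imwrite("pics/w15.png",cv2.resize(q[60:260,180:440],None,fx=2.5,fy=2.5))
E
```

```text
clock: 14.2
position: [0.6626, -0.1671, 0.0497]
ee_rot: [2.108, 2.324, 0.003]
force: [-0.2, -1.9, 12.8]
width: 0.006
clock: 14.37
position: [0.6627, -0.1671, 0.0483]
ee_rot: [2.108, 2.323, 0.003]
force: [-0.2, -1.2, 13.5]
width: 0.003
[ 0.66270864 -0.16713218  0.0482907 ] [-0.1934346  -1.20216569 13.47502533] [-0.31976962  0.15915375  0.04735364]
```

View pics/w15.png

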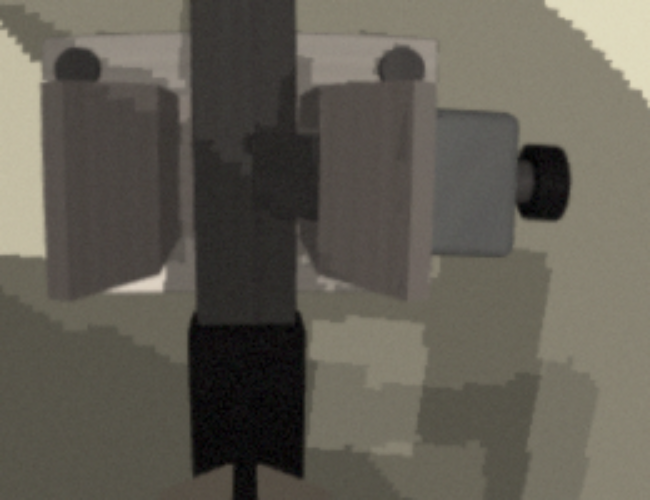

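The bolt has snapped over the bar: the block now overlaps the bar at about (275,170) in the crop, and the knob has moved in from 580 to 545. I'll let go gently.

```bash

python3 -m handwheel '[{"tx":0,"ty":0,"tz":-0.15,"wx":0,"wy":0,"wz":0,"claw":0},{"tx":0,"ty":0,"tz":-0.3,"wx":0,"wy":0,"wz":0,"claw":0},{"tx":0,"ty":0,"tz":-0.5,"wx":0,"wy":0,"wz":0,"claw":0},{"tx":0,"ty":0,"tz":-0.8,"wx":0,"wy":0,"wz":0,"claw":0},{"tx":0,"ty":0,"tz":-1.5,"wx":0,"wy":0,"wz":0,"claw":0},{"tx":0,"ty":0,"tz":-3,"wx":0,"wy":0,"wz":0,"claw":0},{"tx":0,"ty":0,"tz":-6,"wx":0,"wy":0,"wz":0,"claw":0},{"tx":0,"ty":0,"tz":-9,"wx":0,"wy":0,"wz":0,"claw":0},{"tx":0,"ty":0,"tz":-9,"wx":0,"wy":0,"wz":0,"claw":0},{"tx":0,"ty":0,"tz":-9,"wx":0,"wy":0,"wz":0,"claw":0}]'
python3 - <<'E'
from h import *
p,Rt=tcp();print(p,sensors.observe()["force"])
q,d=vision.get_image("wrist");cv2.imwrite("pics/w16.png",cv2.resize(q[0:260,150:440],None,fx=2.2,fy=2.2))
W=wrist_cloud(d,p,Rt);y=np.radians(YAW);u=np.array([np.cos(y),np.sin(y)])
s=(W[...,:2]-Fp)@u
for v in (20,60,100,150,180,215,230):
    print(v,np.round([np.nanmedian(s[v,274:287]),np.nanmedian(W[v,274:287,2])],4))
q,d=vision.get_image("top");cv2.imwrite("pics/t16.png",cv2.resize(q[80:270,40:310],None,fx=2.8,fy=2.8));T=cloud("top",d)
Uv=np.array([np.cos(np.radians(98)),np.sin(np.radians(98))]);a=(T[...,:2]-[.615,.292])@Uv;b=(T[...,:2]-[.615,.292])@np.array([-Uv[1],Uv[0]])
for lo,hi,z0,z1 in((-.145,-.125,.03,.08),(-.115,-.095,.06,.11),(.09,.115,.06,.11)):
    m=(a>lo)&(a<hi)&(abs(b)>.035 if lo!=-.145 else abs(b)<.025)&(abs(b)<.08)&(T[...,2]>z0)&(T[...,2]<z1);print(lo,np.round(np.nanmedian(T[m][:,2]),4),m.sum())
q,d=vision.get_image("scene");cv2.imwrite("pics/s16.png",q)
E
```

```text
clock: 15.25
position: [0.6616, -0.1668, 0.1379]
ee_rot: [2.11, 2.324, 0.003]
force: [-0.4, -1.0, -0.4]
width: 0.007
[ 0.6615803  -0.1667893   0.13789667] [-0.37629064 -0.95127829 -0.40649805]
20 [-0.102   0.0384]
60 [-0.1332  0.0369]
100 [-0.1635  0.0361]
150 [-0.2014  0.0357]
180 [-0.2245  0.0369]
215 [-0.2531  0.036 ]
230 [-0.266   0.0358]
-0.145 0.061 135
-0.115 0.0893 321
0.09 0.0765 259
```

View pics/w16.png

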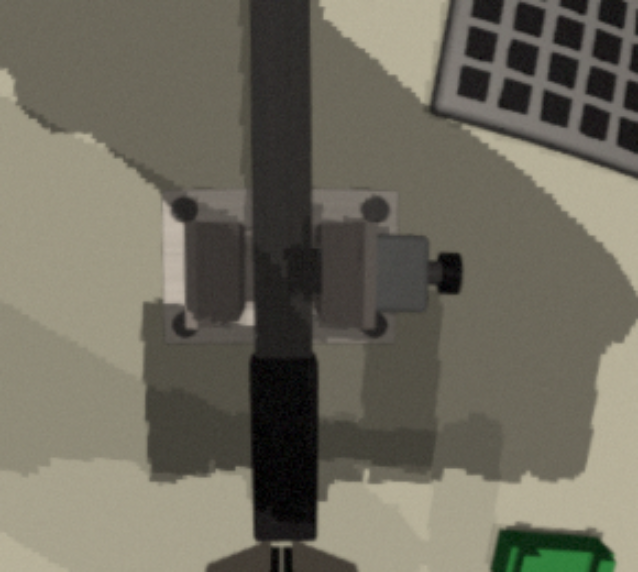

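View pics/t16.png

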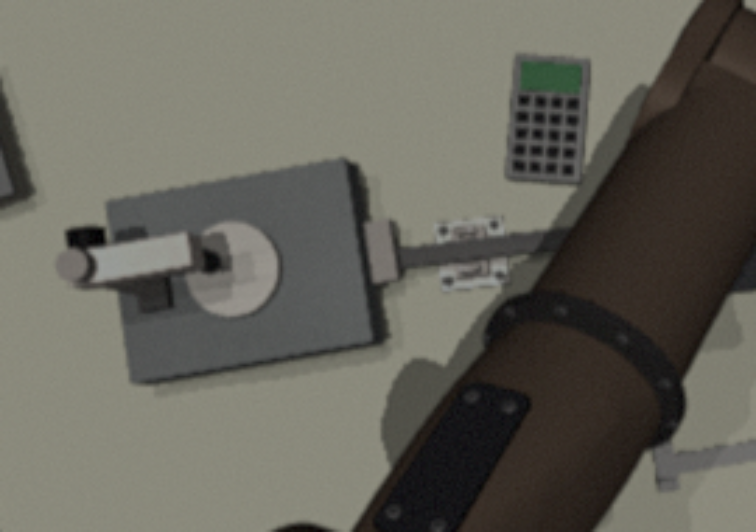

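View pics/s16.png

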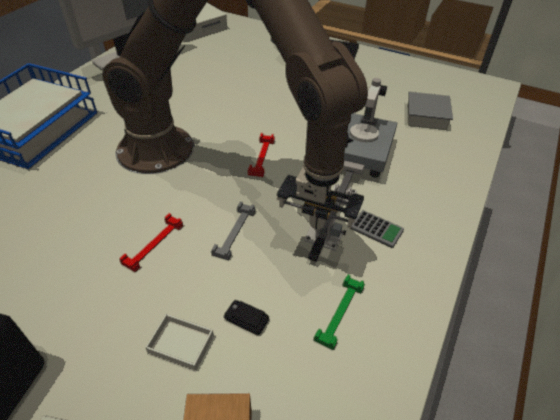

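```bash
python3 - <<'E'
from h import *
print(arm.sign_off(), sensors.observe()["clock"])
E
```

```text
the job is handed in; nothing more can be done
the job is handed in; nothing more can be done
```

The job is done and handed in. The stand's front is raised, the bolt is shut over the bar, and the robot is touching nothing. My last clock reading before hand-in was 15.3 s.

**What I did:**
- I gripped the bar near its middle, lifted it off the rest and laid it over the fulcrum and into the post's fork.
- With the toe tilted down 16°, I slid it in until it met the web at about 9 N, then eased back by less than 1 mm and released the bar.
- I pressed the sleeve down with closed fingertips at up to about 14 N. I stopped when the wrist picture showed the bolt over the bar, with no force rise from the stop pad, and backed off.

**Last checks before hand-in:**
- **Bar:** it held still after release, lying nearly level, with its top about 36 mm up at the post.
- **Stand:** the lug was about 15 mm up. The slab's front was 89 mm high against 76 mm at the rear.
- **Toe:** judging from where the sleeve sits, the bar end was about 90 mm past the ridge, so the toe is well under the lug. I could not see the toe itself.
- **Bystanders:** the calculator, mouse, dish and the red and green look-alikes appeared unmoved in the scene picture.

No check failed. The first move call was refused because it left out some keys, and nothing moved.

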